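Queue the sample blocks in the sampler tray and zero its counter

ROBOT

A 7-joint arm with a two-finger parallel gripper is mounted at the origin on a cart in front of the work surface, level with it; the furniture and walls round the work are solid. World frame = base frame: x ahead of the robot, y to its left, z up, the work surface at z = 0. Lengths are in m, angles in rad, forces in N, time in s.
With the tool pointing down it reaches from about 0.4 to 0.925 m from the base axis. Payload 5.6 kg.
Tool frame: the origin (TCP) lies between the finger pads; the fingertips stand arm.tcp_to_tips ahead of it and the grasp point (between the pads) lies 11 mm behind it (arm.tcp_to_tips is the distance from the TCP to the fingertips, in m); z points along the fingers, x is the direction in which the jaws open and shut, and the axes are right-handed (so a half turn about z gives the same grasp; the last joint's range is limited). The gripper opens to 85 mm and grips with 20 to 120 N. Pads are 22 mm wide; open, the fingers measure 114 mm over their backs; the gripper's body (76 mm by 85 mm) begins 54 mm behind the grasp point. The pads swing forward as they close: fully open they stand 13 mm farther back than shut.
Start: joints at [-0.043, 0.468, -0.012, 1.603, 0.006, 1.071, -0.056], TCP at [0.65, -0, 0.239] pointing down, gripper open.
Joint ranges: [-2.53, 2.53], [-0.31, 2.02], [-1.57, 1.55], [0.28, 2.44], [-1.29, 4.43], [0.15, 1.84], [-2.92, 2.92]. Speed limits (rad/s): [2.57, 2.57, 3.14, 3.14, 3.14, 3.14, 3.14].

INTERFACE

Orientations are given as a unit quaternion [w, x, y, z].
In Python, from cell import arm, vision gives the robot as it stands.
- The arm moves only by the tool carry_out, never from a script. Its arguments are lists of equal length, an entry for each row: "claw": the opening, from 0 (shut) to 1 (fully open); "slide": the shift along the world's x, y, z in m, a list of three; "yaw": the turn about the world's z in degrees. In form: {"claw": [claw, ...], "slide": [[tx, ty, tz], ...], "yaw": [yaw, ...]}. A call has 1 to 10 rows; each row is the pose to reach, as a shift and turn from the pose commanded when the call began; what a row does not reach only later rows make up. A row lasts 1/8 s, in which the tool goes at most 62.5 mm and 10.7 degrees, less where a joint would pass 70% of its speed; a pose out of reach is approached as far as the arm can. A call with a gripper value outside its range is refused whole. The fingers move at their own pace and stop on an object; "newtons" is the grip in N (left out, the last holds). Time passes only in rows, so rows that repeat a pose let the fingers close. It gives the time, the measured TCP pose, the force and the opening at its end, in the units of the state.
- arm.state(): the state, without advancing time (a new reading comes with each control period).
- vision.get_image(name): name is "scene" or "side" or "wrist"; returns a dict with "image" (480x640x3 uint8, blue, green, red), "vfov" (degrees; the focal length in pixels is half the picture's height over the tangent of half this angle, whatever the lens; pixels are square), "cx", "cy" (the principal point, pixels), "rvec" (rotation vector, rad) and "tvec" (3), from world to camera coordinates, as OpenCV has them. Camera axes: x right, y down, z forward; pixel columns grow to the right and rows downward; lengths in m; the calibration is good to about 2 mm. A picture is of the moment at which its call begins. There is no depth.
- arm.finish_job(): hands the job in, once; it reports no verdict.
The state is a dict: "time": time; "joint_positions": joint angles; "dq": joint speeds; "joint_efforts": joint torques, N m; "tcp_pos": TCP position; "ee_rot": TCP orientation; "force": force on the tool from outside, world axes, zero at the start; "wrist_torque": the same for the moment, N m; "width": opening from 0.0 (shut) to 1.0 (fully open).
Only numpy, scipy, OpenCV 4.12 (cv2) and the standard library are available. Lean on these libraries where they do the work, as an engineer would, in place of code of your own. Each camera call takes 0.05 s, during which the arm holds its last target.

TASK

Get the analyser's sampler ready for a run: slide the sample blocks about in its two-lane tray, through the empty places and without lifting any out, until the lane with the yellow-marked pick-up place is full in this order: green-capped control block at the pick-up place, red-capped urgent block behind it, a blue-capped routine block last, and any other block squarely in a place of the other lane. Then turn the counter's reset knob all the way back to its zero stop. Leave the other things on the bench where they are.

Things in the scene. Friction and masses are not known exactly. Their poses are not given: they have to be found in the camera images.
- sampler: the analyser's sampler, fixed white unit 190 x 356 mm: a low tray of two lanes of three open places, with a counter head at its +y end. Origin on the bench under the tray's middle; x from near to far lane, y along the lanes towards the head, z up. Tray floor 12 mm, tray wall 28 mm, head 56 mm, its parked needle arm (x = 34 to 90 mm) 108 mm above the bench. Head spans y = 139 to 217 mm.
- place_near_1 (a point): Centre of a place, on the tray floor; axes those of the sampler. Near lane, next to the counter head: the pick-up place, with a yellow frame on the floor and a yellow bar on the wall beside it. Places are 88 mm apart, with nothing but thin printed lines between them.
- place_near_2 (a point): Centre of a place, on the tray floor; axes those of the sampler. Near lane, middle: right behind the pick-up place. All round the tray the wall carries a lip that hangs 7 mm inwards, 12 mm above the floor; the 8 mm foot plates of the blocks run under it.
- place_near_3 (a point): Centre of a place, on the tray floor; axes those of the sampler. Near lane, end away from the counter head.
- place_far_1 (a point): Centre of a place, on the tray floor; axes those of the sampler. Far lane, next to the counter head.
- place_far_2 (a point): Centre of a place, on the tray floor; axes those of the sampler. Far lane, middle.
- place_far_3 (a point): Centre of a place, on the tray floor; axes those of the sampler. Far lane, end away from the counter head.
- counter_knob (a joint): the counter's black reset knob on the head, rad: 0 = at its hard zero stop (white line on the knob at the red mark of the scale), grows clockwise seen from above, up to 5.6 (a turns counter, nearly a full turn). Vertical axis, light friction (0.04 N m), stays where it is left; turn it anticlockwise to bring it back.
- counter_knob_grip (a point): grip point of the reset knob, on its axis, 93 mm above the bench. The knob's upright bar is 44 mm long, 14 mm thick, its top 7 mm above and its foot 25 mm below this point; the base plate, 70 mm across, lies 31 mm below. Axes turn with the knob: x along the bar, y across it; at knob 0 they are the sampler's.
- control_bottle: bystander, loose: small white bottle with red cap and red band, 48 mm across, 105 mm tall, beyond the tray end away from the counter head; origin at its foot
- sample_cup: bystander, loose: small cup with red lid, 48 mm across, 50 mm tall, behind the tray; origin at its foot
- bench_timer: bystander, loose: white bench timer 58 x 72 x 18 mm in front of the tray; origin at the centre of its underside
- green_block_grip (a point): Centre of the black finger grip of the control block (green vial caps and colour plate), 50 mm above the block's underside, on its middle axis. Grip: 12 mm thick along the block's x, 32 mm wide along y, from 30 mm (top of the metal body) to 66 mm above the underside. Block x stays within a few degrees of the sampler's x.
- green_block: origin of the green-capped block, centre of its underside. Slippery foot plate (friction about 0.2) 80 x 80 x 8 mm, body 66 x 66 mm, 30 mm high; six vials in two rows at y = +25 and -25 mm (three along x), tops 60 mm above the underside; between the rows 37 mm is free for fingers that close along x, across the grip. Loose, about 0.4 kg.
- red_block_grip (a point): Centre of the black finger grip of the urgent block (red vial caps and colour plate), 50 mm above the block's underside, on its middle axis. Grip: 12 mm thick along the block's x, 32 mm wide along y, from 30 mm (top of the metal body) to 66 mm above the underside. Block x stays within a few degrees of the sampler's x.
- red_block: origin of the red-capped block, centre of its underside. Slippery foot plate (friction about 0.2) 80 x 80 x 8 mm, body 66 x 66 mm, 30 mm high; six vials in two rows at y = +25 and -25 mm (three along x), tops 60 mm above the underside; between the rows 37 mm is free for fingers that close along x, across the grip. Loose, about 0.4 kg.
- blue_block_1_grip (a point): Centre of the black finger grip of a routine block (blue vial caps and colour plate), 50 mm above the block's underside, on its middle axis. Grip: 12 mm thick along the block's x, 32 mm wide along y, from 30 mm (top of the metal body) to 66 mm above the underside. Block x stays within a few degrees of the sampler's x. Two or three of the three blue ones are there.
- blue_block_1: origin of the blue-capped block, centre of its underside. Slippery foot plate (friction about 0.2) 80 x 80 x 8 mm, body 66 x 66 mm, 30 mm high; six vials in two rows at y = +25 and -25 mm (three along x), tops 60 mm above the underside; between the rows 37 mm is free for fingers that close along x, across the grip. Loose, about 0.4 kg.
- blue_block_2_grip (a point): Centre of the black finger grip of a routine block (blue vial caps and colour plate), 50 mm above the block's underside, on its middle axis. Grip: 12 mm thick along the block's x, 32 mm wide along y, from 30 mm (top of the metal body) to 66 mm above the underside. Block x stays within a few degrees of the sampler's x. Two or three of the three blue ones are there.
- blue_block_2: origin of the blue-capped block, centre of its underside. Slippery foot plate (friction about 0.2) 80 x 80 x 8 mm, body 66 x 66 mm, 30 mm high; six vials in two rows at y = +25 and -25 mm (three along x), tops 60 mm above the underside; between the rows 37 mm is free for fingers that close along x, across the grip. Loose, about 0.4 kg.
- blue_block_3_grip (a point): Centre of the black finger grip of a routine block (blue vial caps and colour plate), 50 mm above the block's underside, on its middle axis. Grip: 12 mm thick along the block's x, 32 mm wide along y, from 30 mm (top of the metal body) to 66 mm above the underside. Block x stays within a few degrees of the sampler's x. Two or three of the three blue ones are there.
- blue_block_3: origin of the blue-capped block, centre of its underside. Slippery foot plate (friction about 0.2) 80 x 80 x 8 mm, body 66 x 66 mm, 30 mm high; six vials in two rows at y = +25 and -25 mm (three along x), tops 60 mm above the underside; between the rows 37 mm is free for fingers that close along x, across the grip. Loose, about 0.4 kg.

How it is judged:
By the outcome, as a careful person would: the job done as asked, in the order asked, and still so for the second after the job is handed in, with the robot touching nothing.
Of blue_block_1, blue_block_2, blue_block_3 only 2 to 3 are there at a start; the rules pass over those that are not, and their reading is None.
At some moment in a run one of green_block, red_block, blue_block_1, blue_block_2, blue_block_3 may be knocked a few centimetres aside while the robot is not near it.
Once in a run the grip may slacken for a moment while it holds something.
It also fails if it takes over 210 s, if anything falls off the work surface, if the arm or the gripper's body presses on something with over 40 N, if the wrist force passes 120 N, or if a joint passes its speed limit or range.

## Working session

There is one attempt and no reset: what is moved stays moved. The work goes in short steps, Python scripts to look and compute and a tool call to move; the robot and the scene stay as the last step left them, time stands still between calls to the robot, and variables do not carry over. Pictures are saved under pics/ and viewed, and the job is handed in when it is done.

Besides the shell and the picture viewer there is one more tool, called after "Emit:" in YAML: its name, and indented under it one key for each argument. carry_out: Moves the arm, as the interface text tells. Its arguments: {"type":"object","properties":{"claw":{"type":"array","items":{"type":"number"}},"slide":{"type":"array","items":{"type":"array","items":{"type":"number"}}},"yaw":{"type":"array","items":{"type":"number"}},"newtons":{"type":"number"}},"required":["claw","slide","yaw"]}

```bash
mkdir -p pics
cat > h.py <<'E'
import cv2,numpy as np
from cell import arm,vision
def snap(n,f):
    d=vision.get_image(n); cv2.imwrite('pics/'+f,d['image']); return d
def K(d):
    h=d['image'].shape[0]; f=h/2/np.tan(np.radians(d['vfov'])/2)
    return np.array([[f,0,d['cx']],[0,f,d['cy']],[0,0,1]])
def w(d,uv,z):
    R=cv2.Rodrigues(np.array(d['rvec'],float))[0]; t=np.array(d['tvec'],float).ravel()
    c=-R.T@t; r=R.T@np.linalg.inv(K(d))@np.array([uv[0],uv[1],1.])
    return c+r*(z-c[2])/r[2]
def p(d,X):
    return cv2.projectPoints(np.array(X,float).reshape(-1,1,3),np.array(d['rvec'],float),np.array(d['tvec'],float),K(d),None)[0].reshape(-1,2)
E
python3 - <<'E'
from h import *
import pickle
for n in ['scene','side','wrist']:
    d=snap(n,n+'0.png'); pickle.dump(d,open(n+'0.pkl','wb'))
    R=cv2.Rodrigues(np.array(d['rvec']))[0]; print(n,d['vfov'],d['cx'],d['cy'],-R.T@np.array(d['tvec']).ravel())
s=arm.state();print(s);print(arm.tcp_to_tips)
E
```

```text
scene 56.7887857335883 321.9644109276287 241.4727998466072 [ 0.05798043 -0.37774965  0.74883541]
side 52.26887370171598 317.32019783250854 230.9247947026593 [ 0.43243604 -0.75567361  0.54161531]
wrist 65.83088042969345 314.80370085764577 240.0497785132855 [0.65025242 0.08233369 0.37523309]
{'time': 0.15, 'joint_positions': array([-0.0429832 ,  0.46819326, -0.01159448,  1.6034333 ,  0.0060231 ,
        1.07141252, -0.05631211]), 'dq': array([ 0.00128977, -0.00443903,  0.00062998, -0.00346981,  0.00038164,
       -0.00082234,  0.00077712]), 'joint_efforts': array([ 7.85188859e-04, -5.32791960e+01,  2.14623066e-02, -2.51555961e+01,
        1.13295941e-02,  5.56105006e-03, -3.78186076e-05]), 'tcp_pos': array([ 6.49566968e-01, -8.44551918e-05,  2.38536447e-01]), 'ee_rot': array([ 6.52902770e-05,  9.99999749e-01, -4.51282214e-05, -7.03371604e-04]), 'force': array([-0.24052741, -0.20907518,  0.17591091]), 'wrist_torque': array([-0.01110269,  0.02992536, -0.02427715]), 'width': 1.0062137226910497}
0.008
```

View pics/scene0.png

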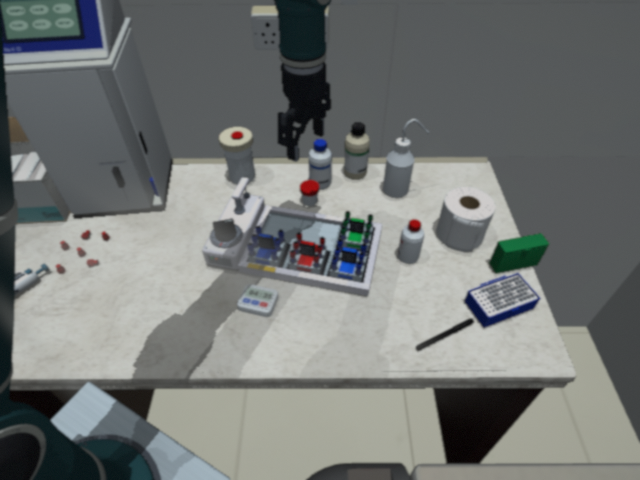

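View pics/side0.png

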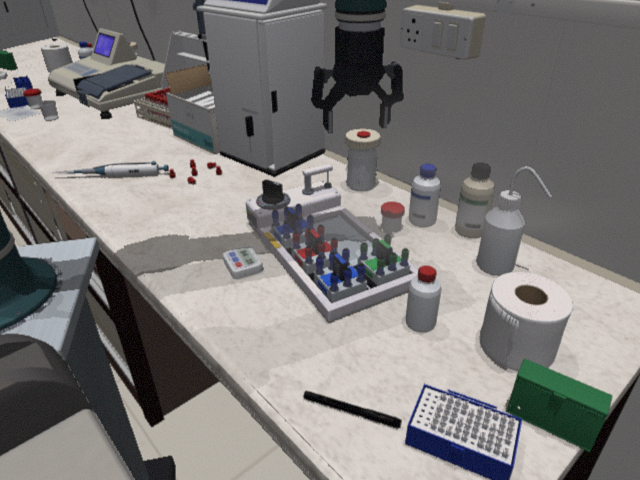

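View pics/wrist0.png

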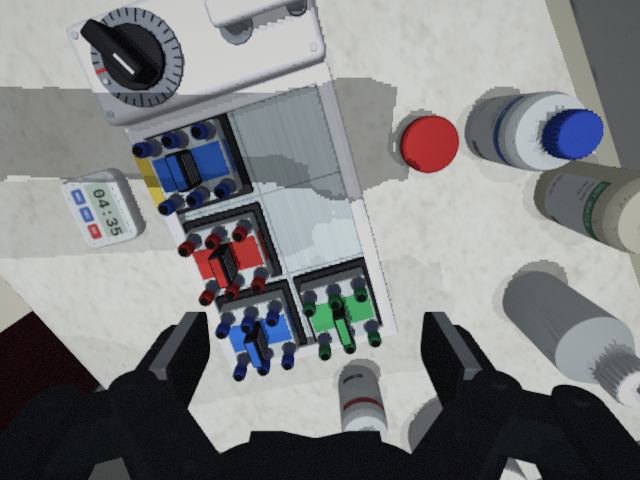

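Run:
```python
from h import *
import pickle
d=pickle.load(open('wrist0.pkl','rb'));im=d['image']
cv2.imwrite('pics/a.png',cv2.resize(im[100:390,100:410],(775,725))[:600] if 0 else cv2.resize(im[100:390,60:410],(724,600)))
cv2.imwrite('pics/b.png',cv2.resize(im[0:220,50:350],(800,587)))
from collections import deque
# cells N1..N3 0-2, F1..F3 3-5
adj={0:[1,3],1:[0,2,4],2:[1,5],3:[0,4],4:[3,1,5],5:[4,2]}
s0=('B','R','B','_','_','G')
import heapq
q=[(0,0,s0,[])];seen={}
k=0;found=0
while q:
    c,_,s,path=heapq.heappop(q)
    if s in seen: continue
    seen[s]=1
    if s[:3]==('G','R','B'):
        print(c,path);break
    for i in range(6):
        if s[i]=='_':continue
        st=[(i,[i])];vis={i}
        while st:
            x,pa=st.pop(0)
            for y in adj[x]:
                if s[y]=='_' and y not in vis:
                    vis.add(y);st.append((y,pa+[y]))
                    t=list(s);t[i]='_';t[y]=s[i];k+=1
                    heapq.heappush(q,(c+3+len(pa),k,tuple(t),path+[(s[i],pa+[y])]))
```

```text
26 [('G', [5, 4, 3]), ('R', [1, 4]), ('B', [2, 5]), ('B', [0, 1, 2]), ('G', [3, 0]), ('R', [4, 1])]
```

View pics/a.png

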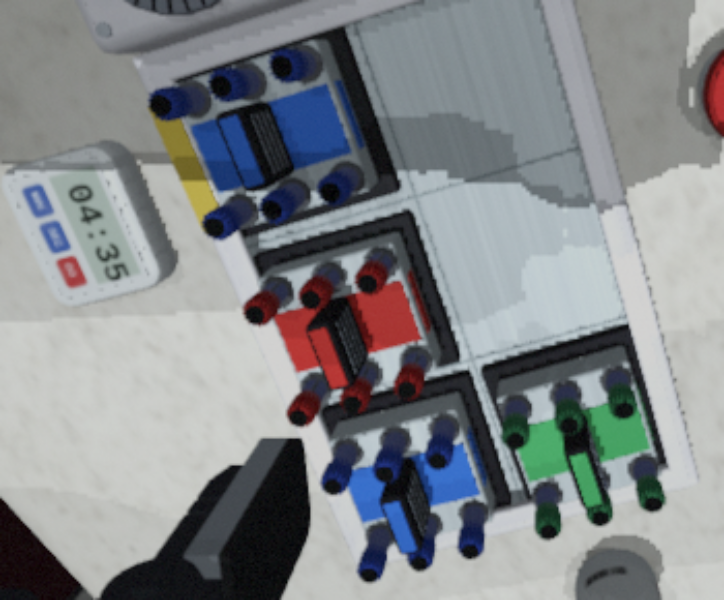

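View pics/b.png

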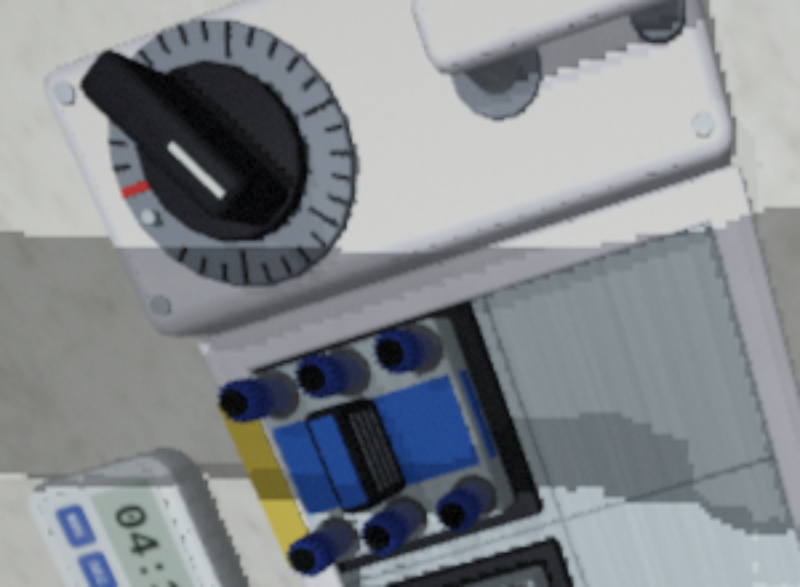

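```bash
cat >> h.py <<'E'
def T(q,X):
    X=np.atleast_2d(np.array(X,float)); c,s=np.cos(q[2]),np.sin(q[2])
    return np.c_[q[0]+c*X[:,0]-s*X[:,1],q[1]+s*X[:,0]+c*X[:,1],X[:,2]]
def fit(d,obs,q0=(.65,.15,.3)):
    from scipy.optimize import least_squares
    X=np.array([o[0] for o in obs]);U=np.array([o[1] for o in obs])
    r=least_squares(lambda q:(p(d,T(q,X))-U).ravel(),q0,loss='soft_l1'); return r.x,p(d,T(r.x,X))-U
def overlay(d,q,fn,im=None):
    im=d['image'].copy()
    def line(a,col):
        P=p(d,T(q,a)).round().astype(int); cv2.polylines(im,[P.reshape(-1,1,2)],True,col,1)
    line([[-.095,-.139,.028],[.095,-.139,.028],[.095,.139,.028],[-.095,.139,.028]],(0,0,255))
    line([[-.095,.139,.056],[.095,.139,.056],[.095,.217,.056],[-.095,.217,.056]],(0,255,0))
    for x in (-.044,.044):
        for y in (-.088,0,.088):
            line([[x-.044,y-.044,.012],[x+.044,y-.044,.012],[x+.044,y+.044,.012],[x-.044,y+.044,.012]],(255,0,255))
    cv2.imwrite('pics/'+fn,cv2.resize(im,(800,600)))
E
python3 - <<'E'
from h import *
import pickle
d=pickle.load(open('wrist0.pkl','rb'))
q,r=fit(d,[([0,.044,.012],(255.8,189.4)),([0,-.044,.012],(291,275)),([.095,-.139,.028],(397,332))])
print(q,r); overlay(d,q,'o1.png')
E
```

```text
[ 0.6052885  -0.03468771  0.30923622] [[ 1.15620943  6.00236453]
 [-5.00751948 -1.97412686]
 [ 0.17479169 -0.27308348]]
```

View pics/o1.png

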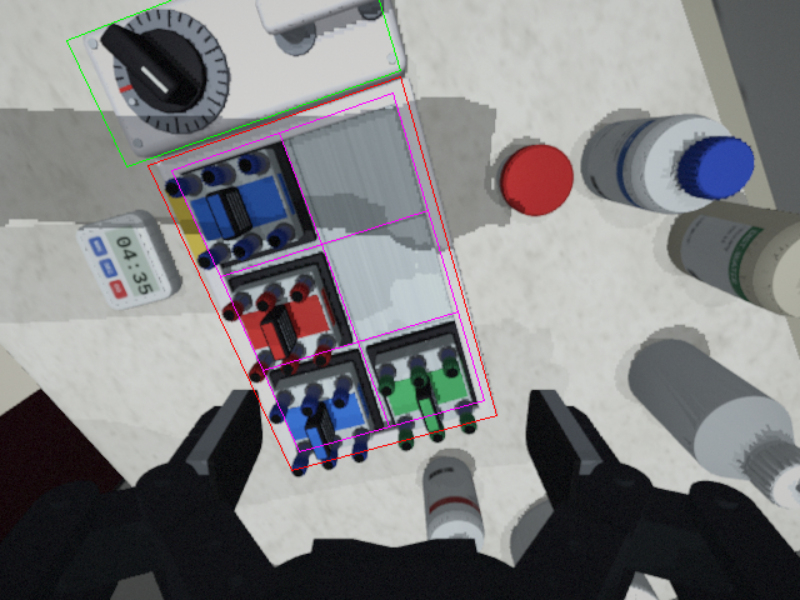

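Emit:
carry_out:
  claw: [0.4,0.4,0.4,0.4]
  slide:
    - [-0.01,-0.03,0.02]
    - [-0.02,-0.07,0.04]
    - [-0.03,-0.1,0.06]
    - [-0.03,-0.1,0.06]
  yaw: [8,16,18,18]

```text
time: 0.65
tcp_pos: [0.6199, -0.104, 0.301]
ee_rot: [0.001, 0.988, 0.154, 0.001]
force: [0.6, -0.4, 0.1]
width: 0.398
```

Run:
```python
from h import *
import pickle
d=snap('wrist','w1.png');pickle.dump(d,open('w1.pkl','wb'))
R=cv2.Rodrigues(np.array(d['rvec']))[0];print(R[2],-R.T@np.array(d['tvec']).ravel(), arm.state()['tcp_pos'])
im=d['image']; cv2.imwrite('pics/w1b.png',cv2.resize(im,(800,600),interpolation=cv2.INTER_CUBIC))
```

```text
[ 0.09829489 -0.30479967 -0.94733061] [ 0.59526128 -0.02520749  0.43761799] [ 0.61988715 -0.1013637   0.29981098]
```

View pics/w1b.png

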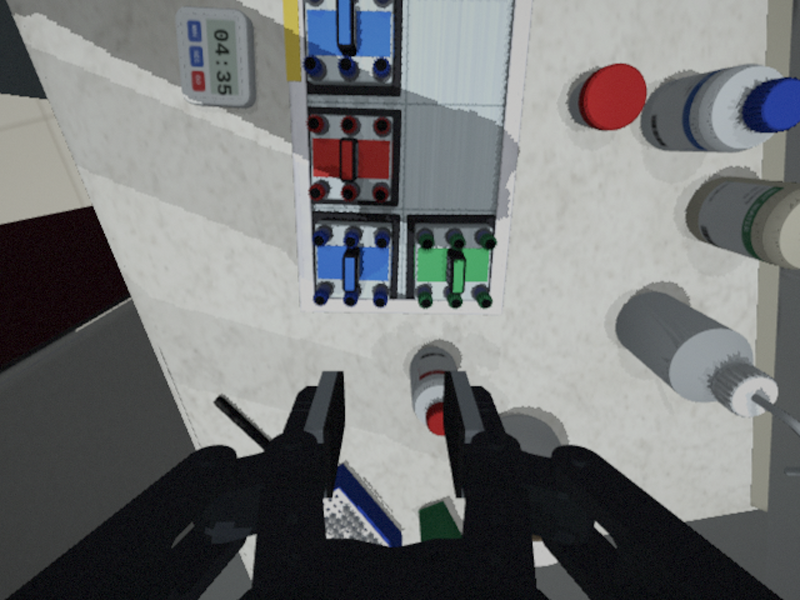

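Run:
```python
from h import *
import pickle
d=pickle.load(open('w1.pkl','rb'))
f=.8
q,r=fit(d,[([0,.044,.012],(403*f,105*f)),([0,-.044,.012],(403*f,212*f)),([.095,-.139,.028],(503*f,313*f)),([-.095,-.139,.028],(301*f,310*f))])
print(q,r); overlay(d,q,'o2.png')
```

```text
[ 0.60758528 -0.03471848  0.30585475] [[ 0.38834054 -0.34103702]
 [-0.34840251 -2.13471541]
 [-0.17247229  0.53221258]
 [ 0.10981683  2.60201817]]
```

View pics/o2.png

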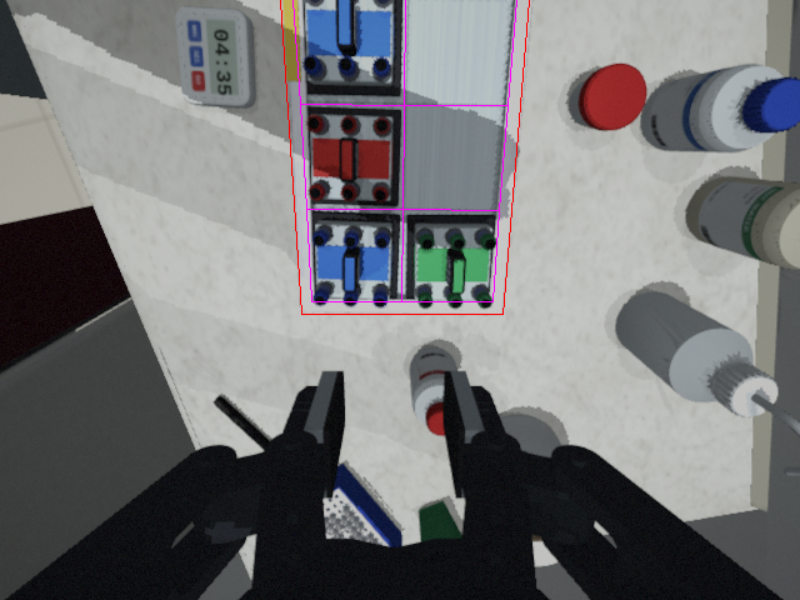

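Run:
```python
from h import *
import pickle
d=pickle.load(open('w1.pkl','rb'))
q=(.6076,-.0347,.306)
for n,x,y in [('N1',-44,88),('N2',-44,0),('N3',-44,-88),('F1',44,88),('F2',44,0),('F3',44,-88)]:
    P=T(q,[[x/1e3,y/1e3,.078]]); print(n,P[0].round(4),(p(d,P)[0]/.8).round(1))
im=d['image'];cv2.imwrite('pics/c.png',cv2.resize(im[0:260,220:430],(640,792),interpolation=cv2.INTER_CUBIC)[:792] [190:790])
```

```text
N1 [0.5391 0.036  0.078 ] [341.8  27. ]
N2 [ 0.5656 -0.048   0.078 ] [345.7 161.4]
N3 [ 0.5922 -0.1319  0.078 ] [349.  275.5]
F1 [0.623  0.0625 0.078 ] [470.6  27.4]
F2 [ 0.6496 -0.0214  0.078 ] [464.  161.7]
F3 [ 0.6761 -0.1054  0.078 ] [458.4 275.7]
```

View pics/c.png

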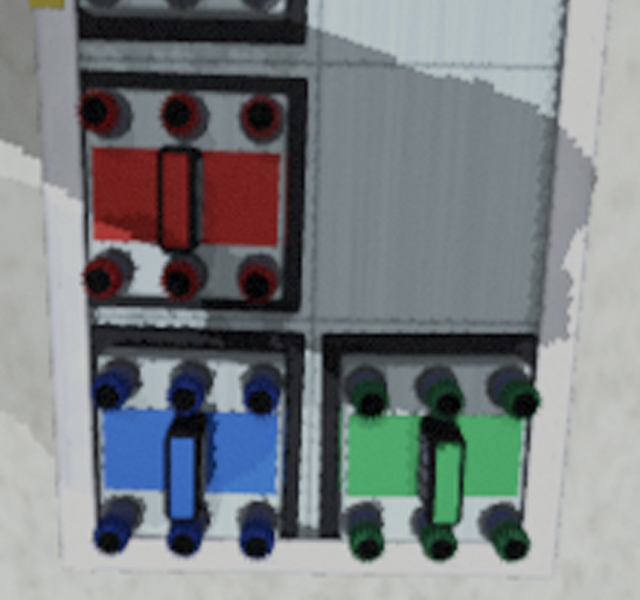

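Emit:
carry_out:
  claw: [0.4,0.4,0.4,0.4,0.4,0.4,0.4,0.4]
  slide:
    - [0.03,-0.003,-0.03]
    - [0.056,-0.005,-0.08]
    - [0.056,-0.005,-0.13]
    - [0.056,-0.005,-0.17]
    - [0.056,-0.005,-0.2]
    - [0.056,-0.005,-0.225]
    - [0.056,-0.005,-0.244]
    - [0.056,-0.005,-0.244]
  yaw: [-0.5,-0.5,-0.5,-0.5,-0.5,-0.5,-0.5,-0.5]

```text
time: 1.7
tcp_pos: [0.6747, -0.1038, 0.0531]
ee_rot: [-0.001, 0.988, 0.153, -0.002]
force: [0.0, 0.5, 0.1]
width: 0.401
```

Run:
```python
from h import *
s=arm.state();print(s['tcp_pos'],s['ee_rot'],s['force'])
d=snap('wrist','w2.png')
```

```text
[ 0.67471031 -0.10377375  0.05308351] [-7.47609679e-04  9.88280794e-01  1.52634167e-01 -1.82301923e-03] [0.04266861 0.50321077 0.10891867]
```

View pics/w2.png

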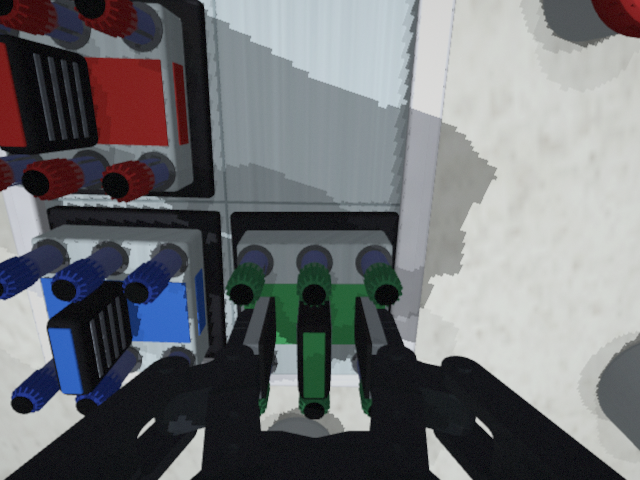

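Emit:
carry_out:
  claw: [0,0,0,0]
  slide:
    - [0,0,0]
    - [0,0,0]
    - [0,0,0]
    - [0,0,0]
  yaw: [0,0,0,0]
  newtons: 50

```text
time: 2.25
tcp_pos: [0.677, -0.1051, 0.0567]
ee_rot: [0.0, 0.988, 0.152, 0.001]
force: [-0.4, 0.2, 6.5]
width: 0.129
```

Emit:
carry_out:
  claw: [0,0,0,0,0,0,0,0,0]
  slide:
    - [-0.003,0.0095,0]
    - [-0.009,0.0286,0]
    - [-0.016,0.051,0]
    - [-0.023,0.073,0]
    - [-0.03,0.095,0]
    - [-0.037,0.117,0]
    - [-0.044,0.139,0]
    - [-0.05,0.158,0]
    - [-0.053,0.168,0]
  yaw: [0,0,0,0,0,0,0,0,0]

```text
time: 3.38
tcp_pos: [0.6238, 0.0638, 0.0567]
ee_rot: [0.0, 0.988, 0.153, 0.001]
force: [1.1, -2.2, 6.8]
width: 0.128
```

Run:
```python
from h import *
s=arm.state();print(s['tcp_pos'],s['ee_rot'],s['force'],s['width'])
d=snap('wrist','w3.png')
```

```text
[0.6238408  0.06375264 0.05670616] [3.30650650e-04 9.88287406e-01 1.52597847e-01 1.33854424e-03] [ 1.0985696  -2.16661515  6.82544823] 0.12833598804847876
```

View pics/w3.png

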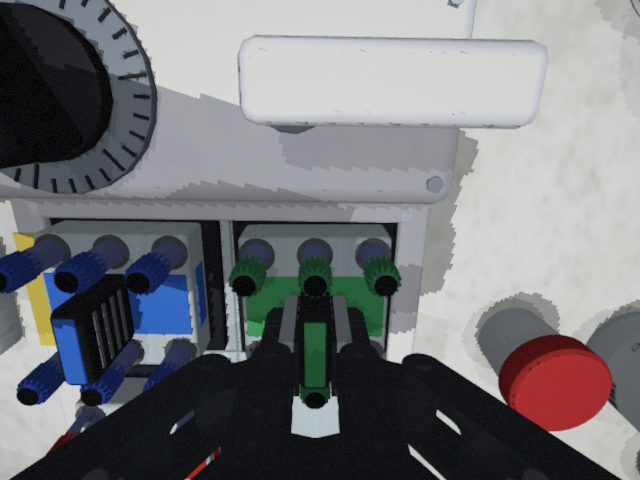

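Emit:
carry_out:
  claw: [0.4,0.4,0.4,0.4,0.4,0.4,0.4,0.4,0.4,0.4]
  slide:
    - [0,0,0.001]
    - [0,0,0.002]
    - [0,0,0.03]
    - [0,0,0.058]
    - [-0.028,-0.055,0.06]
    - [-0.056,-0.11,0.06]
    - [-0.056,-0.11,0.055]
    - [-0.056,-0.11,0.035]
    - [-0.056,-0.11,0.015]
    - [-0.056,-0.11,0.003]
  yaw: [0,0,0,0,0,0,0,0,0,0]

```text
time: 4.68
tcp_pos: [0.5666, -0.0466, 0.057]
ee_rot: [-0.0, 0.988, 0.152, -0.001]
force: [-0.1, -0.2, -0.2]
width: 0.4
```

Run:
```python
from h import *
s=arm.state();print(s['tcp_pos'],s['ee_rot'],s['force'],s['width'])
d=snap('wrist','w4.png')
```

```text
[ 0.56656507 -0.04655334  0.0570259 ] [-3.03595030e-04  9.88352528e-01  1.52179804e-01 -7.03749834e-04] [-0.14646692 -0.24591495 -0.24142898] 0.4002262803802956
```

View pics/w4.png

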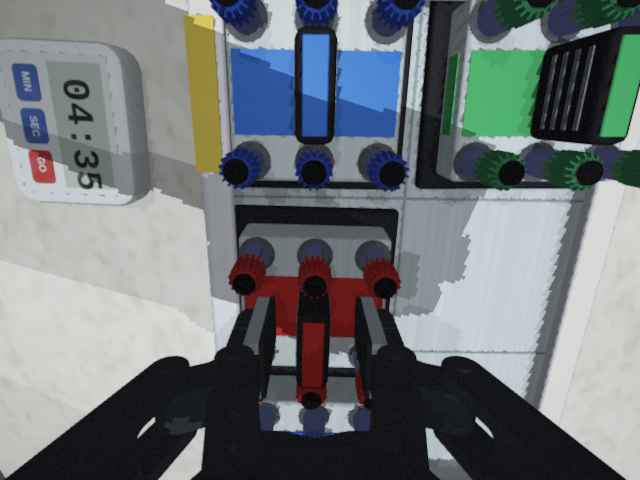

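Emit:
carry_out:
  claw: [0,0,0,0,0,0,0,0,0,0]
  slide:
    - [0,0,0]
    - [0,0,0]
    - [0,0,0]
    - [0,0,0]
    - [0.01,0.003,0]
    - [0.03,0.009,0]
    - [0.05,0.0155,0]
    - [0.07,0.0215,0]
    - [0.0825,0.0255,0]
    - [0.0825,0.0255,0]
  yaw: [0,0,0,0,0,0,0,0,0,0]
  newtons: 50

```text
time: 5.98
tcp_pos: [0.6509, -0.0208, 0.0586]
ee_rot: [-0.0, 0.988, 0.152, 0.001]
force: [1.5, -0.7, 0.6]
width: 0.131
```

Run:
```python
from h import *
s=arm.state();print(s['tcp_pos'],s['ee_rot'],s['force'],s['width'])
d=snap('wrist','w5.png')
```

```text
[ 0.65092409 -0.02080059  0.05857165] [-4.38393577e-05  9.88310100e-01  1.52453249e-01  1.07261311e-03] [ 1.45737569 -0.68762267  0.61281111] 0.1310826387136729
```

View pics/w5.png

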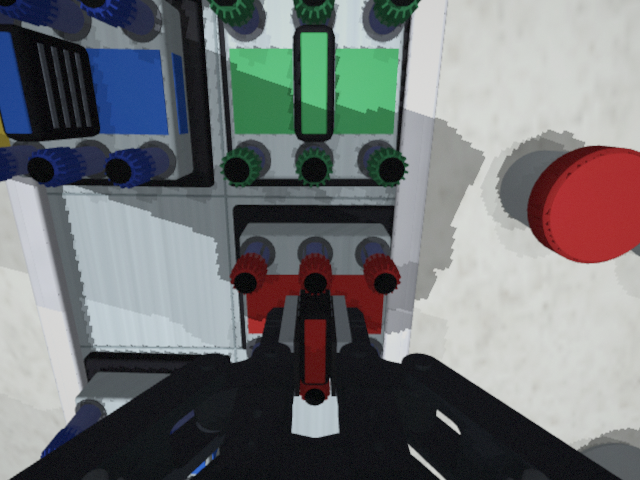

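Emit:
carry_out:
  claw: [0.4,0.4,0.4,0.4,0.4,0.4,0.4,0.4,0.4,0.4]
  slide:
    - [0,0,0.001]
    - [0,0,0.002]
    - [0,0,0.03]
    - [0,0,0.058]
    - [-0.028,-0.055,0.06]
    - [-0.057,-0.11,0.06]
    - [-0.057,-0.11,0.055]
    - [-0.057,-0.11,0.035]
    - [-0.057,-0.11,0.015]
    - [-0.057,-0.11,0]
  yaw: [0,0,0,0,0,0,0,0,0,0]

```text
time: 7.28
tcp_pos: [0.592, -0.1298, 0.0559]
ee_rot: [-0.001, 0.988, 0.153, -0.001]
force: [-0.2, -0.1, 0.1]
width: 0.397
```

Run:
```python
from h import *
s=arm.state();print(s['tcp_pos'],s['ee_rot'],s['force'],s['width'])
d=snap('wrist','w6.png')
```

```text
[ 0.59199247 -0.12977624  0.05588865] [-6.63982699e-04  9.88188237e-01  1.53239759e-01 -1.06941111e-03] [-0.21607823 -0.1094269   0.13282643] 0.3972954263940065
```

View pics/w6.png

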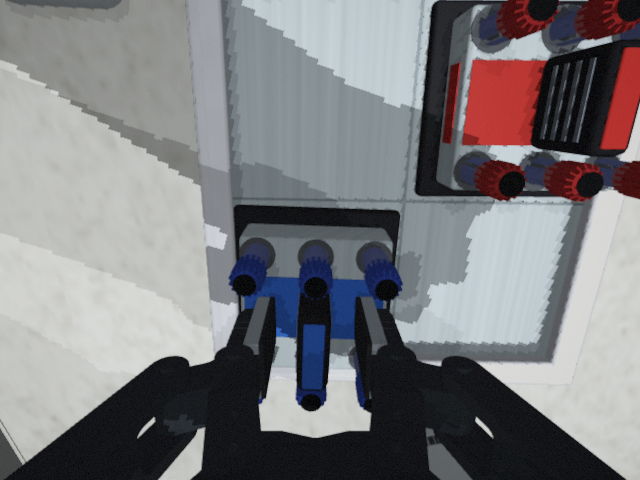

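Emit:
carry_out:
  claw: [0,0,0,0,0,0,0,0,0,0]
  slide:
    - [0,0,0.001]
    - [0,0,0.001]
    - [0,0,0.001]
    - [0,0,0.001]
    - [0.01,0.003,0.001]
    - [0.03,0.009,0.001]
    - [0.05,0.0155,0.001]
    - [0.07,0.0215,0.001]
    - [0.0835,0.026,0.001]
    - [0.0835,0.026,0.001]
  yaw: [0,0,0,0,0,0,0,0,0,0]
  newtons: 50

```text
time: 8.57
tcp_pos: [0.6767, -0.1046, 0.059]
ee_rot: [-0.0, 0.988, 0.153, 0.0]
force: [-1.8, 0.4, -5.2]
width: 0.127
```

Run:
```python
from h import *
s=arm.state();print(s['tcp_pos'],s['ee_rot'],s['force'],s['width'])
d=snap('wrist','w7.png')
```

```text
[ 0.67670823 -0.10460966  0.05900569] [-1.73025323e-04  9.88274702e-01  1.52686181e-01  1.17419948e-04] [-1.79682927  0.40287907 -5.17318716] 0.12656452127841558
```

View pics/w7.png

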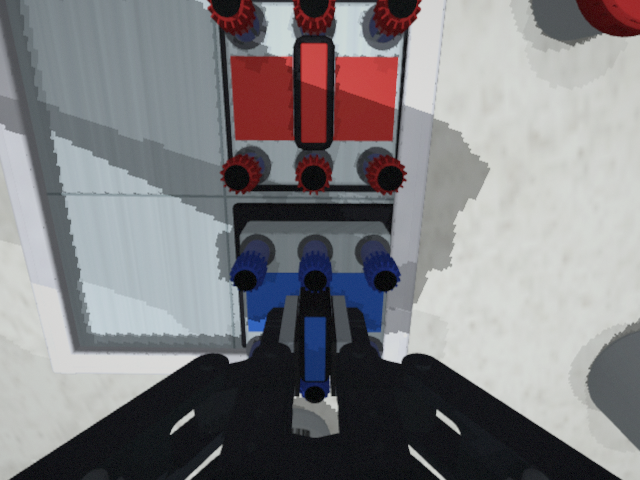

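Emit:
carry_out:
  claw: [0.4,0.4,0.4,0.4,0.4,0.4,0.4,0.4,0.4,0.4]
  slide:
    - [0,0,-0.001]
    - [0,0,0]
    - [0,0,0.03]
    - [0,0,0.058]
    - [-0.035,0.035,0.06]
    - [-0.07,0.073,0.06]
    - [-0.11,0.115,0.06]
    - [-0.135,0.142,0.06]
    - [-0.135,0.142,0.055]
    - [-0.135,0.142,0.03]
  yaw: [0,0,0,0,0,0,0,0,0,0]

```text
time: 9.88
tcp_pos: [0.5434, 0.036, 0.0912]
ee_rot: [0.0, 0.988, 0.152, 0.003]
force: [-0.4, -0.9, -0.6]
width: 0.398
```

Run:
```python
from h import *
s=arm.state();print(s['tcp_pos'],s['ee_rot'],s['force'],s['width'])
d=snap('wrist','w8.png')
```

```text
[0.54343138 0.0360335  0.09118505] [4.29421184e-04 9.88384481e-01 1.51942909e-01 3.04727172e-03] [-0.40222993 -0.91079149 -0.60995319] 0.39769165591225375
```

View pics/w8.png

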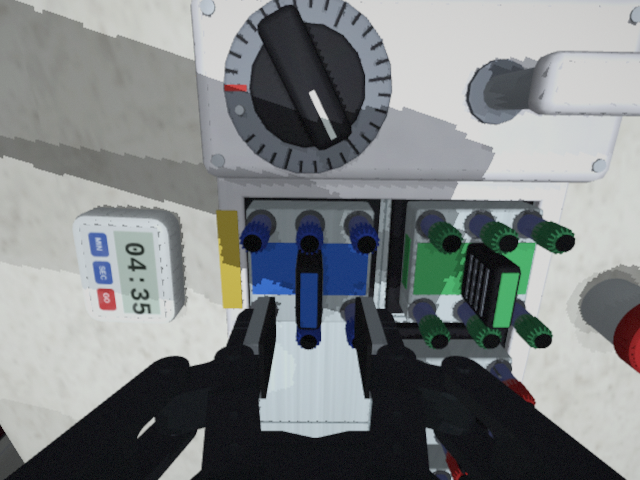

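Emit:
carry_out:
  claw: [0.4,0.4,0.4,0,0,0,0]
  slide:
    - [0,0,-0.015]
    - [0,0,-0.031]
    - [0,0,-0.031]
    - [0,0,-0.031]
    - [0,0,-0.031]
    - [0,0,-0.031]
    - [0,0,-0.031]
  yaw: [0,0,0,0,0,0,0]
  newtons: 50

```text
time: 10.8
tcp_pos: [0.5414, 0.0365, 0.0587]
ee_rot: [0.0, 0.988, 0.152, 0.0]
force: [-0.0, -0.0, 1.3]
width: 0.132
```

Emit:
carry_out:
  claw: [0,0,0,0,0,0,0,0,0,0]
  slide:
    - [0.003,-0.0095,0]
    - [0.0085,-0.0286,0]
    - [0.015,-0.051,0]
    - [0.022,-0.073,0]
    - [0.029,-0.095,0]
    - [0.036,-0.117,0]
    - [0.042,-0.139,0]
    - [0.048,-0.158,0]
    - [0.051,-0.168,0]
    - [0.051,-0.168,0]
  yaw: [0,0,0,0,0,0,0,0,0,0]

```text
time: 12.05
tcp_pos: [0.5926, -0.1346, 0.0587]
ee_rot: [0.001, 0.989, 0.151, 0.001]
force: [0.4, -1.3, 5.5]
width: 0.129
```

Run:
```python
from h import *
s=arm.state();print(s['tcp_pos'],s['ee_rot'],s['force'],s['width'])
d=snap('wrist','w9.png')
```

```text
[ 0.59256728 -0.1345551   0.05871349] [1.07302665e-03 9.88562684e-01 1.50805516e-01 6.04070782e-04] [ 0.41515762 -1.303063    5.46833694] 0.12938010350856263
```

View pics/w9.png

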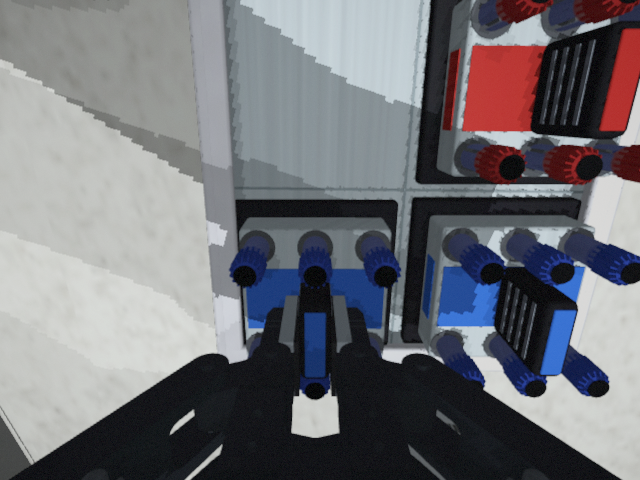

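Emit:
carry_out:
  claw: [0.4,0.4,0.4,0.4,0.4,0.4,0.4,0.4,0.4,0.4]
  slide:
    - [0,0,0]
    - [0,0,0.001]
    - [0,0,0.03]
    - [0,0,0.058]
    - [0.008,0.05,0.06]
    - [0.016,0.1,0.06]
    - [0.024,0.15,0.06]
    - [0.031,0.1945,0.06]
    - [0.031,0.1945,0.055]
    - [0.031,0.1945,0.03]
  yaw: [0,0,0,0,0,0,0,0,0,0]

```text
time: 13.35
tcp_pos: [0.6239, 0.0631, 0.089]
ee_rot: [0.0, 0.988, 0.153, 0.001]
force: [-0.6, -0.5, -0.2]
width: 0.403
```

Run:
```python
from h import *
s=arm.state();print(s['tcp_pos'],s['ee_rot'],s['force'],s['width'])
d=snap('wrist','w10.png')
```

```text
[0.62392766 0.06313299 0.0890079 ] [3.38580946e-04 9.88275584e-01 1.52674095e-01 1.36997309e-03] [-0.64510201 -0.51750709 -0.19177037] 0.40348179310025467
```

View pics/w10.png

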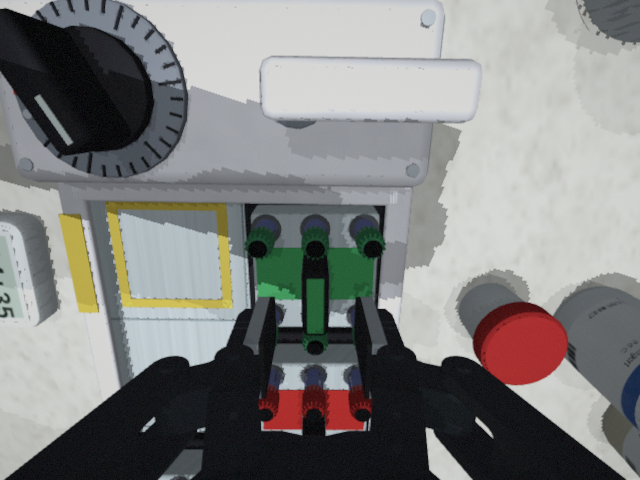

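Emit:
carry_out:
  claw: [0.4,0.4,0.4,0,0,0,0]
  slide:
    - [0,0,-0.015]
    - [0,0,-0.03]
    - [0,0,-0.03]
    - [0,0,-0.03]
    - [0,0,-0.03]
    - [0,0,-0.03]
    - [0,0,-0.03]
  yaw: [0,0,0,0,0,0,0]
  newtons: 50

```text
time: 14.28
tcp_pos: [0.6235, 0.0629, 0.0589]
ee_rot: [0.0, 0.988, 0.152, 0.001]
force: [1.3, -0.0, 2.5]
width: 0.13
```

Emit:
carry_out:
  claw: [0,0,0,0,0,0,0]
  slide:
    - [-0.01,-0.003,0]
    - [-0.03,-0.0095,0]
    - [-0.05,-0.016,0]
    - [-0.07,-0.0225,0]
    - [-0.083,-0.0265,0]
    - [-0.083,-0.0265,0]
    - [-0.083,-0.0265,0]
  yaw: [0,0,0,0,0,0,0]

```text
time: 15.15
tcp_pos: [0.539, 0.036, 0.0589]
ee_rot: [0.0, 0.988, 0.152, -0.001]
force: [-3.4, -0.6, 9.0]
width: 0.133
```

Run:
```python
from h import *
s=arm.state();print(s['tcp_pos'],s['ee_rot'],s['force'],s['width'])
d=snap('wrist','w11.png')
```

```text
[0.53898154 0.03603151 0.05887116] [ 1.57162601e-04  9.88384195e-01  1.51973937e-01 -7.62783512e-04] [-3.36813937 -0.63192983  9.03353263] 0.13285800604901005
```

View pics/w11.png

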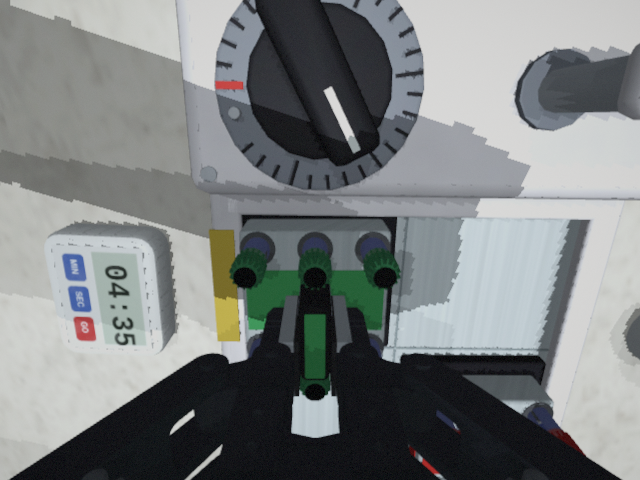

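Emit:
carry_out:
  claw: [0.4,0.4,0.4,0.4,0.4,0.4,0.4,0.4,0.4]
  slide:
    - [0,0,0]
    - [0,0,0.001]
    - [0,0,0.03]
    - [0,0,0.058]
    - [0.04,-0.02,0.06]
    - [0.08,-0.04,0.06]
    - [0.1095,-0.058,0.06]
    - [0.1095,-0.058,0.055]
    - [0.1095,-0.058,0.03]
  yaw: [0,0,0,0,0,0,0,0,0]

```text
time: 16.32
tcp_pos: [0.6499, -0.0212, 0.0887]
ee_rot: [-0.0, 0.988, 0.152, 0.001]
force: [0.7, 0.2, -1.1]
width: 0.394
```

Run:
```python
from h import *
s=arm.state();print(s['tcp_pos'],s['ee_rot'],s['force'],s['width'])
d=snap('wrist','w12.png')
```

```text
[ 0.64993425 -0.02116537  0.08868012] [-8.45724501e-05  9.88372835e-01  1.52046745e-01  9.58221028e-04] [ 0.66752693  0.19301591 -1.09905511] 0.3939847891772663
```

View pics/w12.png

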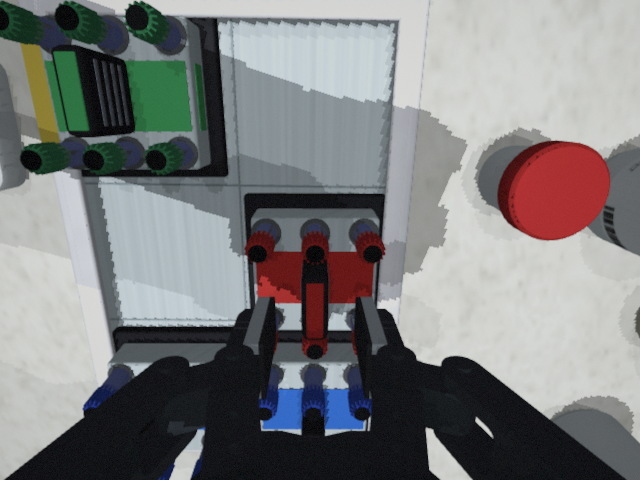

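Emit:
carry_out:
  claw: [0.4,0.4,0.4,0,0,0,0]
  slide:
    - [0,0,-0.015]
    - [0,0,-0.03]
    - [0,0,-0.03]
    - [0,0,-0.03]
    - [0,0,-0.03]
    - [0,0,-0.03]
    - [0,0,-0.03]
  yaw: [0,0,0,0,0,0,0]
  newtons: 50

```text
time: 17.25
tcp_pos: [0.65, -0.0215, 0.059]
ee_rot: [0.0, 0.988, 0.152, 0.001]
force: [0.9, -0.6, 2.2]
width: 0.132
```

Emit:
carry_out:
  claw: [0,0,0,0,0,0,0]
  slide:
    - [-0.01,-0.003,0]
    - [-0.03,-0.0095,0]
    - [-0.05,-0.016,0]
    - [-0.07,-0.0225,0]
    - [-0.083,-0.0265,0]
    - [-0.083,-0.0265,0]
    - [-0.083,-0.0265,0]
  yaw: [0,0,0,0,0,0,0]

```text
time: 18.12
tcp_pos: [0.5656, -0.0487, 0.0589]
ee_rot: [0.0, 0.988, 0.152, -0.001]
force: [-2.3, -1.6, 9.2]
width: 0.129
```

Emit:
carry_out:
  claw: [0.4,0.4,0.4,0.4,0.4,0.4]
  slide:
    - [0,0,0]
    - [0,0,0]
    - [0,0,0.03]
    - [0,0,0.08]
    - [0.02,-0.06,0.14]
    - [0.035,-0.11,0.19]
  yaw: [0,0,0,0,0,0]

```text
time: 18.88
tcp_pos: [0.5942, -0.1346, 0.2258]
ee_rot: [-0.0, 0.988, 0.153, -0.0]
force: [1.3, -1.1, -0.8]
width: 0.4
```

Emit:
carry_out:
  claw: [0.4,0.4]
  slide:
    - [0,0,0.04]
    - [0,0,0.04]
  yaw: [0,0]

```text
time: 19.12
tcp_pos: [0.5958, -0.1351, 0.2677]
ee_rot: [0.001, 0.988, 0.152, 0.003]
force: [0.0, 0.3, 0.3]
width: 0.4
```

Run:
```python
from h import *
import pickle
s=arm.state();print(s['tcp_pos'],s['ee_rot'],s['force'],s['width'])
d=snap('wrist','w13.png'); pickle.dump(d,open('w13.pkl','wb'))
overlay(d,(.6076,-.0347,.306),'o13.png')
```

```text
[ 0.59582009 -0.13507752  0.26772371] [9.64516498e-04 9.88442579e-01 1.51564247e-01 2.93530444e-03] [0.02616865 0.28063523 0.28255867] 0.39971739968496334
```

View pics/o13.png

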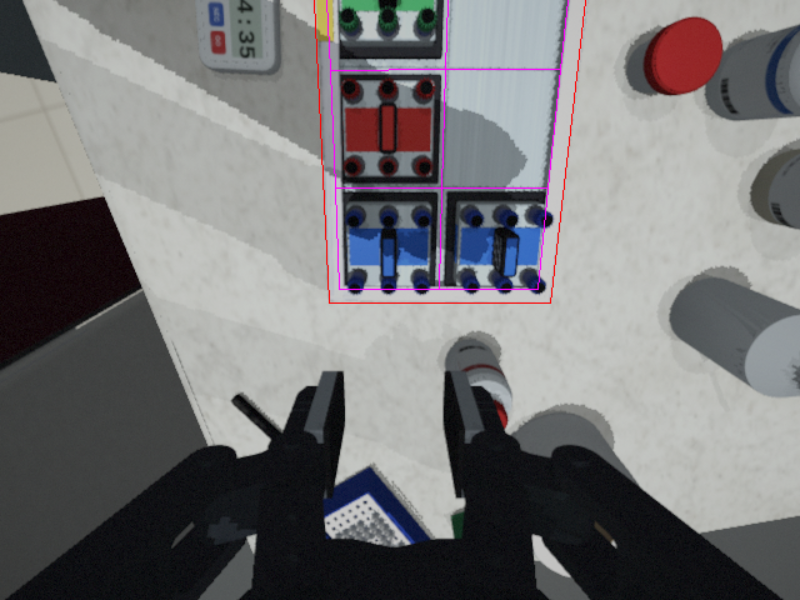

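Run:
```python
from h import *
import pickle
d=pickle.load(open('wrist0.pkl','rb'));q=(.6076,-.0347,.306)
P=w(d,(137,57),.062);c,s=np.cos(q[2]),np.sin(q[2]);D=P[:2]-q[:2];print(P,c*D[0]+s*D[1],-s*D[0]+c*D[1])
```

```text
[0.5134283 0.1249043 0.062    ] -0.04171677254921862 0.18055900158848773
```

Emit:
carry_out:
  claw: [0.4,0.4,0.4,0.4,0.4,0.4,0.4]
  slide:
    - [-0.02,0.04,0]
    - [-0.04,0.08,0]
    - [-0.06,0.12,0]
    - [-0.08,0.16,0]
    - [-0.088,0.178,0]
    - [-0.088,0.178,0]
    - [-0.088,0.178,0]
  yaw: [0,0,0,0,0,0,0]

```text
time: 20.05
tcp_pos: [0.5061, 0.0428, 0.2636]
ee_rot: [0.0, 0.988, 0.152, -0.001]
force: [0.1, -0.2, -0.7]
width: 0.399
```

Run:
```python
from h import *
import pickle
s=arm.state();print(s['tcp_pos'],s['joint_positions'])
d=snap('wrist','w14.png'); pickle.dump(d,open('w14.pkl','wb'))
overlay(d,(.6076,-.0347,.306),'o14.png')
```

```text
[0.50606561 0.04278355 0.26364562] [-0.03256416  0.20952895 -0.1349181   1.91168207  0.03331113  1.02394544
  0.12263773]
```

View pics/o14.png

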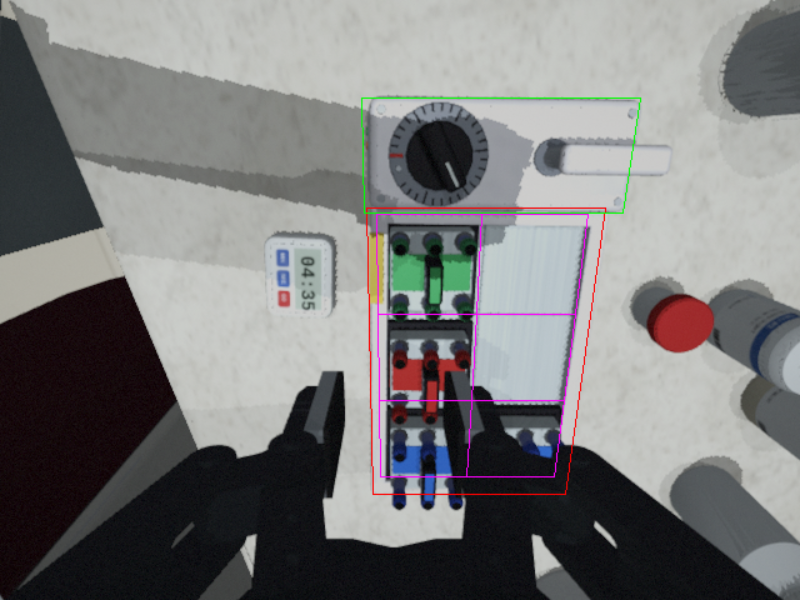

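Run:
```python
from h import *
import pickle
d=pickle.load(open('w14.pkl','rb'));im=d['image']
x0,y0=300,70
cv2.imwrite('pics/k.png',cv2.resize(im[y0:y0+100,x0:x0+110],(660,600),interpolation=cv2.INTER_CUBIC))
```

```text
(no output)
```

View pics/k.png

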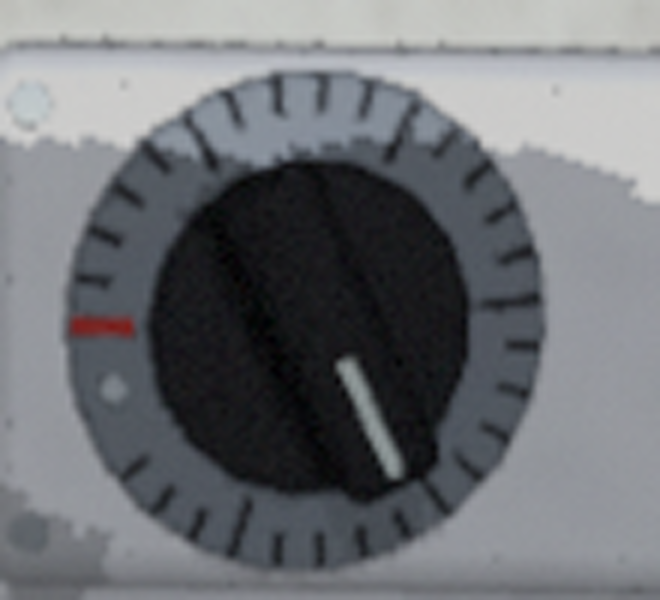

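Run:
```python
from h import *
import pickle
d=pickle.load(open('w14.pkl','rb'));q=(.6076,-.0347,.306)
f=lambda u:(u[0]/6+300,u[1]/6+70)
C=w(d,f((305,320)),.062);a=w(d,f((345,362)),.1);b=w(d,f((395,478)),.1)
print('C',C,'edges',[np.linalg.norm(w(d,f(u),.062)-C) for u in [(68,320),(543,320),(305,70),(305,570)]])
print(a-C,b-C,'line ang',np.degrees(np.arctan2(*(b-a)[1::-1])),'radial',np.degrees(np.arctan2(*(b-C)[1::-1])), 'r',np.linalg.norm((b-C)[:2]))
m=w(d,f((70,327)),.062)-C;print('mark ang',np.degrees(np.arctan2(m[1],m[0])))
print('green top expected',p(d,T(q,[[-.044,.088,.078]]))/.8)
```

```text
C [0.51335785 0.12466924 0.062     ] edges [np.float64(0.03439373352990036), np.float64(0.034522670494426734), np.float64(0.03348645210999087), np.float64(0.035849583015697406)]
[ 0.00316414 -0.00370607  0.038     ] [ 0.01434808 -0.01554951  0.038     ] line ang -46.64050922037669 radial -47.30119522271054 r 0.021157853083933413
mark ang -160.91597118452205
green top expected [[433.82172914 287.72181884]]
```

Emit:
carry_out:
  claw: [0.5,0.5,0.5,0.5,0.5,0.5,0.5,0.5,0.5,0.5]
  slide:
    - [0.001,0.01,0]
    - [0.002,0.02,0]
    - [0.003,0.03,0]
    - [0.004,0.04,0]
    - [0.005,0.05,0]
    - [0.006,0.06,0]
    - [0.007,0.07,0]
    - [0.007,0.08,0]
    - [0.007,0.082,0]
    - [0.007,0.082,0]
  yaw: [-10,-20,-30,-40,-50,-60,-70,-80,-90,-100]

```text
time: 21.35
tcp_pos: [0.5136, 0.1247, 0.264]
ee_rot: [0.0, 0.749, -0.662, -0.0]
force: [-0.3, 0.7, 0.1]
width: 0.495
```

Emit:
carry_out:
  claw: [0.5,0.5,0.5,0.5,0.5,0.5,0.5]
  slide:
    - [0,0,0]
    - [0,0,0]
    - [0,0,0]
    - [0,0,0]
    - [0,0,0]
    - [0,0,0]
    - [0,0,0]
  yaw: [-10,-20,-30,-40,-50,-54.5,-54.5]

```text
time: 22.22
tcp_pos: [0.5136, 0.1247, 0.2642]
ee_rot: [-0.0, -0.366, 0.931, -0.0]
force: [1.3, -0.8, -0.4]
width: 0.5
```

Run:
```python
from h import *
s=arm.state();print(s['tcp_pos'],s['joint_positions'],s['ee_rot'],np.degrees(2*np.arctan2(s['ee_rot'][2],s['ee_rot'][1])))
```

```text
[0.51356    0.12472499 0.26415743] [-0.45132007  0.23295047  0.1749462   1.88290829 -0.04632988  1.03018051
 -2.64905071] [-2.91433536e-04 -3.66119256e-01  9.30567871e-01 -2.09731769e-04] 222.95296260801643
```

Emit:
carry_out:
  claw: [0.5,0.5,0.5,0.5,0.5,0.5,0.5]
  slide:
    - [0,0,-0.04]
    - [0,0,-0.08]
    - [0,0,-0.12]
    - [0,0,-0.145]
    - [0,0,-0.165]
    - [0,0,-0.179]
    - [0,0,-0.179]
  yaw: [0,0,0,0,0,0,0]

```text
time: 23.1
tcp_pos: [0.5128, 0.1252, 0.0846]
ee_rot: [-0.001, -0.367, 0.93, -0.0]
force: [-0.3, -0.5, -0.5]
width: 0.501
```

Run:
```python
from h import *
s=arm.state();print(s['tcp_pos'],s['force'])
d=snap('wrist','w15.png'); d=snap('side','s15.png')
```

```text
[0.51276604 0.12524904 0.08462993] [-0.29191924 -0.52176492 -0.50684085]
```

View pics/w15.png

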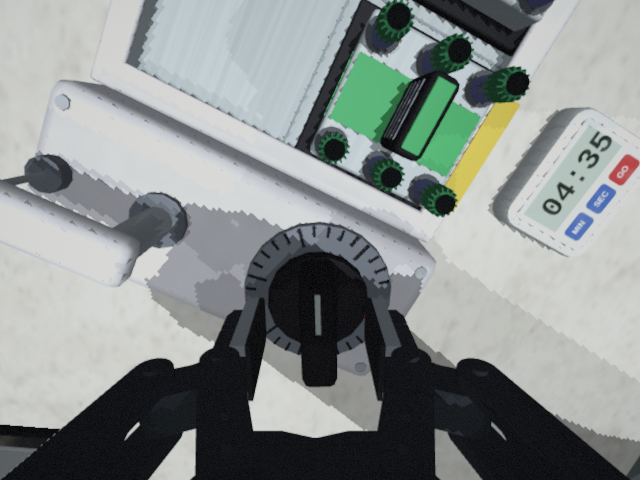

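Emit:
carry_out:
  claw: [0,0,0,0,0,0,0,0,0,0]
  slide:
    - [0,0,0]
    - [0,0,0]
    - [0,0,0]
    - [0,0,0]
    - [0,0,0]
    - [0,0,0]
    - [0,0,0]
    - [0,0,0]
    - [0,0,0]
    - [0,0,0]
  yaw: [0,0,0,0,5,13,22,31,40,50]
  newtons: 60

```text
time: 24.45
tcp_pos: [0.5114, 0.1233, 0.0863]
ee_rot: [0.003, 0.727, -0.687, -0.0]
force: [-7.2, -5.7, 10.8]
width: 0.15
```

Emit:
carry_out:
  claw: [0,0,0,0,0,0,0,0,0,0]
  slide:
    - [0,0,0]
    - [0,0,0]
    - [0,0,0]
    - [0,0,0]
    - [0,0,0]
    - [0,0,0]
    - [0,0,0]
    - [0,0,0]
    - [0,0,0]
    - [0,0,0]
  yaw: [9,18,27,36,45,54,63,72,81,90]

```text
time: 25.7
tcp_pos: [0.5132, 0.1217, 0.0864]
ee_rot: [0.003, 1.0, 0.027, -0.001]
force: [-2.4, -9.2, 8.2]
width: 0.154
```

Emit:
carry_out:
  claw: [0,0,0,0,0,0,0,0,0,0]
  slide:
    - [0,0,0]
    - [0,0,0]
    - [0,0,0]
    - [0,0,0]
    - [0,0,0]
    - [0,0,0]
    - [0,0,0]
    - [0,0,0]
    - [0,0,0]
    - [0,0,0]
  yaw: [9,18,27,36,45,54,63,72,81,90]

```text
time: 26.95
tcp_pos: [0.5148, 0.1234, 0.0864]
ee_rot: [0.002, 0.687, 0.726, -0.0]
force: [0.8, -4.4, 3.9]
width: 0.147
```

Run:
```python
from h import *
s=arm.state();print(s['tcp_pos'],s['force'],s['wrist_torque'],s['width'],np.degrees(2*np.arctan2(s['ee_rot'][2],s['ee_rot'][1])),s['joint_positions'][6])
d=snap('wrist','w16.png')
```

```text
[0.51477373 0.12339684 0.08641428] [ 0.80753235 -4.44015575  3.85215082] [-0.97201948 -0.15989678 -0.02347705] 0.14664105078406078 93.16932374540234 0.7508383917008049
```

View pics/w16.png

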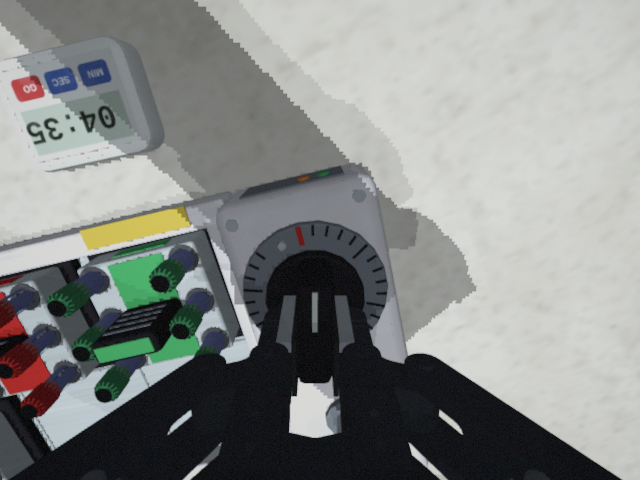

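Emit:
carry_out:
  claw: [0,0,0,0,0,0]
  slide:
    - [0,0,0]
    - [0,0,0]
    - [0,0,0]
    - [0,0,0]
    - [0,0,0]
    - [0,0,0]
  yaw: [5,10,13,15,16,16]

```text
time: 27.75
tcp_pos: [0.5147, 0.1238, 0.0864]
ee_rot: [0.001, 0.583, 0.812, -0.0]
force: [1.0, -4.0, 5.9]
width: 0.149
```

Run:
```python
from h import *
s=arm.state();print(s['tcp_pos'],s['force'],s['wrist_torque'],s['width'],np.degrees(2*np.arctan2(s['ee_rot'][2],s['ee_rot'][1])))
d=snap('wrist','w17.png')
```

```text
[0.51474914 0.12378827 0.08640963] [ 0.99578481 -3.99311565  5.87693801] [-0.85409819 -0.20966259 -1.09825078] 0.14898513845050937 108.62040286883621
```

View pics/w17.png

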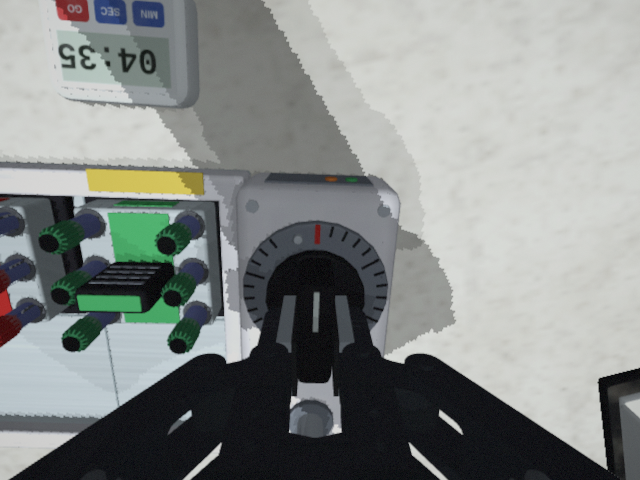

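Emit:
carry_out:
  claw: [0.5,0.5,0.5,0.5,0.5,0.5,0.5,0.5]
  slide:
    - [0,0,0]
    - [0,0,0]
    - [0,0,0]
    - [0,0,0.02]
    - [0,0,0.06]
    - [0,0,0.11]
    - [0,0,0.16]
    - [0,0,0.2]
  yaw: [0,0,0,0,0,0,0,0]

```text
time: 28.8
tcp_pos: [0.5131, 0.1266, 0.2888]
ee_rot: [0.001, 0.58, 0.814, 0.001]
force: [0.8, 0.5, -1.1]
width: 0.497
```

Emit:
carry_out:
  claw: [0.5,0.5,0.5,0.5,0.5,0.5,0.5,0.5,0.5,0.5]
  slide:
    - [0,-0.02,0]
    - [0,-0.04,0]
    - [0,-0.06,0]
    - [0,-0.08,0]
    - [0.01,-0.1,0.01]
    - [0.01,-0.12,0.02]
    - [0.02,-0.13,0.03]
    - [0.03,-0.13,0.04]
    - [0.03,-0.13,0.05]
    - [0.03,-0.13,0.05]
  yaw: [-10,-20,-30,-40,-50,-60,-70,-80,-89,-91]

```text
time: 30.05
tcp_pos: [0.5434, -0.0033, 0.3372]
ee_rot: [0.0, 0.988, 0.157, 0.001]
force: [-1.0, 0.3, -0.2]
width: 0.494
```

Run:
```python
from h import *
import pickle
s=arm.state();print(s['tcp_pos'],s['force'])
d=snap('wrist','w18.png'); pickle.dump(d,open('w18.pkl','wb'))
cv2.imwrite('pics/w18b.png',cv2.resize(d['image'][:,200:560],(600,800),interpolation=cv2.INTER_CUBIC)[:600])
im=d['image']; overlay(d,(.6076,-.0347,.306),'o18.png')
```

```text
[ 0.54338823 -0.00332496  0.3371671 ] [-1.00457514  0.3101777  -0.22719136]
```

View pics/o18.png

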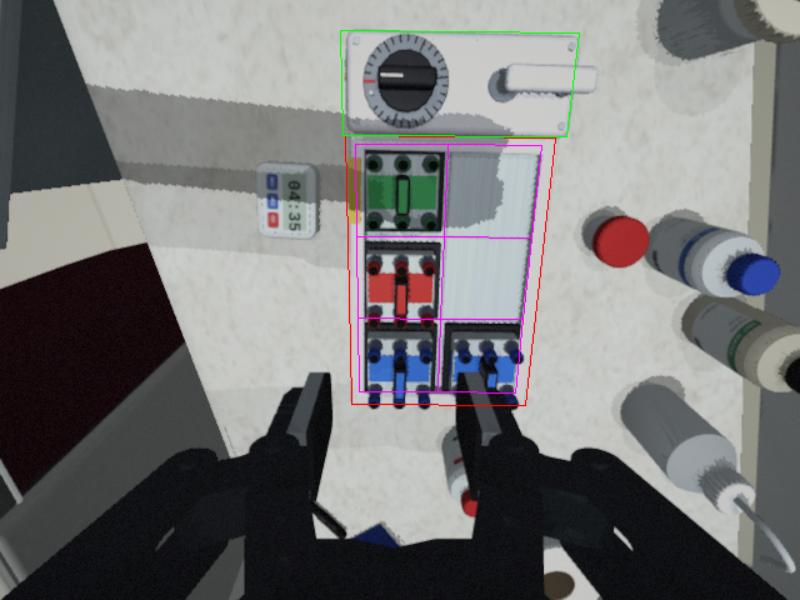

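Run:
```python
from h import *
import pickle
d=pickle.load(open('w18.pkl','rb'));im=d['image']
cv2.imwrite('pics/z.png',cv2.resize(im[100:335,270:450],(459,599),interpolation=cv2.INTER_CUBIC))
q=(.6076,-.0347,.306)
for n,x,y in [('N1',-44,88),('N2',-44,0),('N3',-44,-88),('F3',44,-88)]:
    for lab,pts in (('top',[[0,0,.078]]),('plate',[[-40,40,.020],[40,40,.020],[40,-40,.02],[-40,-40,.02]])):
        P=[[(x+a)/1e3,(y+b)/1e3,z] for a,b,z in pts]
        print(n,lab,((p(d,T(q,P))-[270,100])*2.55).round(0).tolist())
```

```text
N1 top [[132.0, 151.0]]
N1 plate [[43.0, 47.0], [218.0, 49.0], [211.0, 223.0], [45.0, 221.0]]
N2 top [[129.0, 354.0]]
N2 plate [[46.0, 238.0], [210.0, 239.0], [204.0, 393.0], [48.0, 392.0]]
N3 top [[126.0, 531.0]]
N3 plate [[48.0, 406.0], [203.0, 408.0], [197.0, 545.0], [50.0, 544.0]]
F3 top [[313.0, 533.0]]
F3 plate [[219.0, 408.0], [373.0, 409.0], [359.0, 546.0], [212.0, 545.0]]
```

View pics/z.png

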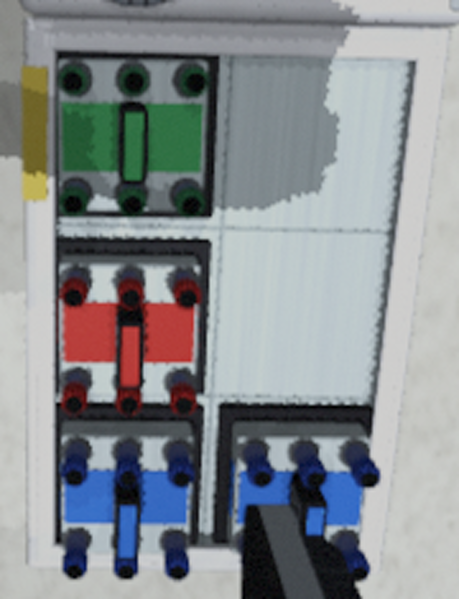

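Emit:
carry_out:
  claw: [0.5,0.5,0.5,0.5]
  slide:
    - [0.02,-0.04,0]
    - [0.04,-0.08,0]
    - [0.04,-0.08,0]
    - [0.04,-0.08,0]
  yaw: [0,0,0,0]

```text
time: 30.6
tcp_pos: [0.5827, -0.0833, 0.3352]
ee_rot: [-0.001, 0.988, 0.157, -0.0]
force: [-0.8, 0.5, -0.3]
width: 0.5
```

Run:
```python
from h import *
d=snap('wrist','w19.png')
q=(.6076,-.0347,.306)
overlay(d,q,'o19.png'); e=snap('side','s19.png')
print((p(d,T(q,[[.044,-.088,.078],[-.044,0,.078],[-.044,.088,.078],[-.044,-.088,.078]]))/.8).round(1))
a,b=cv2.imread('pics/o19.png'),e['image'][150:350,200:440]
cv2.imwrite('pics/m19.png',cv2.resize(b,(720,600)))
```

```text
[[484.6 300.7]
 [387.  199.8]
 [387.7  84.5]
 [386.4 299.7]]
```

View pics/o19.png

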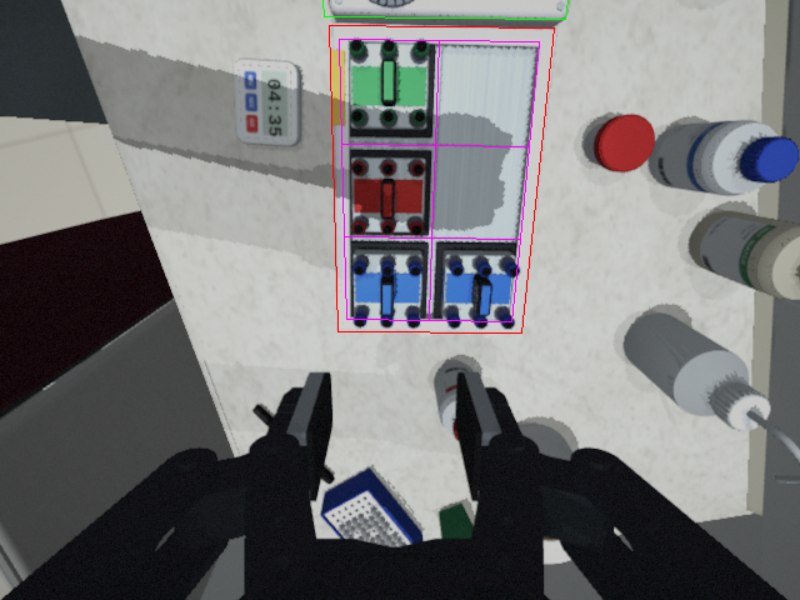

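View pics/m19.png

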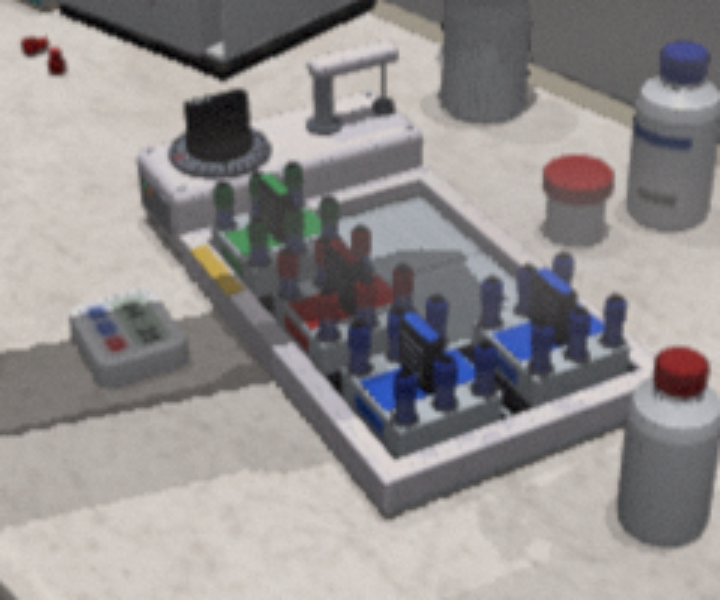

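```bash
python3 -c "
from cell import arm
print(arm.finish_job())"
```

```text
the job is handed in; nothing more can be done
None
```

The sampler is set up as asked, and I handed the job in at about 31 s of the 210 s allowed.

**Blocks:** I slid them through the empty places in six moves. The near lane now reads green at the pick-up place, red behind it and blue last. The other blue block is in the far lane's end place. The last wrist picture puts every block within about 2–4 mm of the centre of its place. The green block is the farthest off, sitting slightly towards the head.

**Slight lift:** during one slide, of the blue block into the far end place, the tool carried about 5 N of downward load. The block may have risen a millimetre or so, but it stayed in the tray.

**Knob:** I turned it about 245° anticlockwise in one grip, until the wrist torque rose to about 1.1 N m at the stop. After release, the white line points at the red mark.

**Other things on the bench:** the bottle, cup and timer look unmoved in the last pictures. I saw no block knocked aside and no slip of the grip, and none of my final checks failed.

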